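Index the exhibit table to bring the padlock under the camera

TASK

The brass padlock on the copy stand's indexing table is to be photographed: reach in under the amber shield and work the red-handled ratchet lever, one full stroke after another, until the padlock is centred under the camera lens, and not past it, because the table cannot be turned back. Then draw the lever fully back to its rest stop on the left and let go. Turn the table only with its lever: keep off the platter, the exhibits and the shield, and leave everything else on the bench where it is.

Things in the scene. Friction and masses are not known exactly. Their poses are not given: they have to be found in the camera images.
- stand: fixed copy stand: green gridded board 425 x 500 mm, 20 mm thick, carrying the indexing table, the amber shield and, on a column at its far left corner, the camera. Origin on the vertical axis of the indexing table, at bench height; x points away from the robot (its yaw varies), y left, z up.
- platter: round aluminium indexing table, 252 mm across, 12 saw teeth on its rim, top 70 mm above the bench; 12 light pads every 30 degrees, 88 mm from the axis, with exhibits up to 32 mm tall. Origin on its axis at bench height. A lever stroke turns it one tooth (30 degrees) counter-clockwise seen from above; it cannot turn back and stays where left. It starts anywhere between stations.
- padlock (a point): centre of the top of the brass padlock (body 24 x 28 mm, 15 mm thick, steel shackle outwards) fixed on one of the pads, 88 mm from the axis. It starts 69 to 147 degrees short of the lens; starting between stations, its first stroke brings it only up to the next station.
- lens (a point): point on the camera's vertical optical axis, 75 mm above the bench, 88 mm from the table's axis, 30 degrees to the left of the stand's x axis. The lens hangs 214 mm above the bench.
- lever: steel ratchet lever under the platter, up to 56 mm above the bench, swinging 33 degrees about the table's axis between two hard stops. From the rest stop (left, seen from the robot) to the forward stop (right) it drives the platter with about 5 N at the grip; at the forward stop a station is set exactly. No return spring: it stays where left, and may start up to 23 degrees from rest.
- drive_pawl: brass spring pawl, 39 mm long, on the lever beside the rim (top 73 mm above the bench). Drawn back to the left it clicks over the teeth while the platter stands still; it drops behind the next tooth only in the last 3 degrees before the rest stop, so both stops must be felt at every stroke. Origin at its pivot, at bench height.
- lever_grip (a point): middle of the lever's red hand grip: a vertical round post 20 mm thick, red from 80 to 132 mm above the bench, this point at 105 mm. It stands 178 mm from the table's axis, on the robot's side of the platter, and moves with the lever.
- lever_rest (a point): where the middle of the hand grip stands when the lever is against its rest stop: 178 mm from the table's axis, 162.8 degrees counter-clockwise from the stand's x axis, 105 mm above the bench.
- shield: fixed amber sheet, 390 mm wide, 5 mm thick, over the near half of the platter. Origin and axes as the stand. Its near edge, at x = -190 mm, 218 mm above the bench, overhangs the grip by 12 mm; from there it rises at 16 degrees for 165 mm. Posts 14 mm thick at x = -85, y = +-180 mm. A tool pointing straight down at the grip hits it: lean it back to the robot by about 40 degrees.
- tape_roll: bystander: white roll of tape, ring 72 mm across, 24 mm high, lying on the board; origin at the centre of its underside
- loupe: bystander: black stand loupe, 42 mm across, 42 mm high, upright on the board; origin at the centre of its underside
- powder_jar: bystander: amber glass jar with a black lid, 60 mm across, 62 mm high; origin at the centre of its underside
- tweezers: bystander: steel tweezers lying flat, 115 mm long; origin at the middle
- torch: bystander: black torch lying down, 120 mm long, 33 mm at the head; origin under its middle
- dust_brush: bystander: brush lying down, 170 mm long; origin at the middle

How it is judged:
By the outcome, as a careful person would: the job done as asked, in the order asked, and still so for the second after the job is handed in, with the robot touching nothing.
It also fails if it takes over 64 s, if anything falls off the work surface, if the arm or the gripper's body presses on something with over 40 N, if the wrist force passes 120 N, or if a joint passes its speed limit or range.

ROBOT

A 6-joint arm with a two-finger parallel gripper is mounted at the origin on the work surface. World frame = base frame: x ahead of the robot, y to its left, z up, the work surface at z = 0. Lengths are in m, angles in rad, forces in N, time in s.
With the tool pointing down it reaches from about 0.25 to 0.775 m from the base axis. Payload 4 kg.
Tool frame: the origin (TCP) lies midway between the tips of the shut fingers; the grasp point (between the pads) lies 19 mm behind it (ctrl.pinch_z is the distance from the TCP to the grasp point, in m); z points along the fingers, y is the direction in which the jaws open and shut (so a half turn about z gives the same grasp; the last joint's range is limited). The gripper opens to 85 mm and grips with 20 to 120 N. Pads are 22 mm wide; open, the fingers measure 114 mm over their backs; the gripper's body (76 mm by 85 mm) begins 54 mm behind the grasp point. The pads swing forward as they close: fully open they stand 13 mm farther back than shut.
Start: joints at [-1.31, 0.087, 1.371, -0, 1.684, -0.103], TCP at [0.196, -0.514, 0.231] pointing down, gripper open.
Joint ranges: [-3.1, 3.1], [-0.76, 2.03], [0.27, 2.55], [-1.08, 4.22], [0.17, 2.65], [-2.57, 2.57]. Speed limits (rad/s): [2.79, 2.79, 3.14, 3.14, 3.14, 3.14].

INTERFACE

Orientations are given as a unit quaternion [w, x, y, z].
In Python, from bench import readout, read_camera, camera_model, job, ctrl gives the robot as it stands. The module is installed in compiled form; this text tells all that it offers.
- The arm moves only by the tool carry_out, never from a script. Its argument "targets" is a list of rows, each a list of 4 numbers: the shift along the tool's x, y, z in cm, then the turn about the tool's z in degrees. In form: [[x, y, z, spin], ...]. A call has 1 to 10 rows; each row is the pose to reach, as a shift and turn from the pose measured when the call began, along the tool's axes at that moment; what a row does not reach only later rows make up. A row lasts 1/8 s, in which the tool goes at most 62.5 mm and 10.7 degrees, less where a joint would pass 70% of its speed; a pose out of reach is approached as far as the arm can. A call with a gripper value outside its range is refused whole. "jaw" is the finger opening in cm, from 0 to 8.54, set as the call begins (left out, the last holds). The fingers move at their own pace and stop on an object; "squeeze" is the grip in N (left out, the last holds). Time passes only in rows, so rows that repeat a pose let the fingers close. It gives the time, the measured TCP pose, the force and the opening at its end, in the units of the state.
- readout.observe(): the state, without advancing time (a new reading comes with each control period).
- read_camera(name): name is "scene" or "top" or "wrist"; returns the picture (420x560x3 uint8, red, green, blue); there is no depth.
- camera_model(name): a dict with "camera_matrix" (3x3 intrinsics, pixels), "eye" and "attitude" of the camera in the world; the wrist camera has in their place "mount" (4x4, takes a point from camera to tool coordinates, whose origin is the TCP and whose axes are the flange's). Camera axes: x right, y up, looking along -z (the intrinsics and any distortion apply to the point x, -y, -z); pixel columns grow to the right and rows downward; lengths in m; the calibration is good to about 2 mm. The wrist camera is an equidistant fisheye: a pixel r from the principal point sees the ray r / f radians off the axis. A picture is of the moment at which its call begins: read the wrist's pose just before it. camera_model takes no time and is no camera call.
- job.sign_off(): hands the job in, once; it reports no verdict.
The state is a dict: "time_s": time; "joint_positions": joint angles; "joint_velocities": joint speeds; "joint_efforts": joint torques, N m; "ee_pos": TCP position; "eef_rot": TCP orientation; "contact_force": force on the tool from outside, world axes, zero at the start; "moment": the same for the moment, N m; "grip_width": finger opening in m.
Only numpy, scipy, OpenCV 4.12 (cv2) and the standard library are available. Lean on these libraries where they do the work, as an engineer would, in place of code of your own. Each camera call takes 0.05 s, during which the arm holds its last target.

## Working session

There is one attempt and no reset: what is moved stays moved. The work goes in short steps, Python scripts to look and compute and a tool call to move; the robot and the scene stay as the last step left them, time stands still between calls to the robot, and variables do not carry over. Pictures are saved under pics/ and viewed, and the job is handed in when it is done.

Besides the shell and the picture viewer there is one more tool, called after "Emit:" as name(argument=value, ...), one argument or row to a line, values as JSON. carry_out: Moves the arm, as the interface text tells. Its arguments: {"type":"object","properties":{"targets":{"type":"array","items":{"type":"array","items":{"type":"number"}}},"jaw":{"type":"number"},"squeeze":{"type":"number"}},"required":["targets"]}

```bash
mkdir -p pics; ls; cat > h.py <<'E'
import numpy as np, cv2
from bench import readout, read_camera, camera_model, job, ctrl
from scipy.spatial.transform import Rotation as R
def rot(q): return R.from_quat([q[1],q[2],q[3],q[0]]).as_matrix()
def save(n,im): cv2.imwrite('pics/'+n+'.png',im[:,:,::-1])
E
python3 - <<'E'
from h import *
o=readout.observe(); print(o)
for n in ("scene","top","wrist"):
    save(n+'0',read_camera(n)); print(n,camera_model(n))
E
```

```text
pics
{'time_s': 0.0, 'joint_positions': array([-1.31007427e+00,  8.79590692e-02,  1.37232733e+00,  7.34410671e-06,
        1.68360192e+00, -1.03088750e-01]), 'joint_velocities': array([ 1.41344016e-03, -9.59342733e-04,  2.42811011e-03,  6.55007629e-04,
       -3.37614203e-05, -8.15595323e-04]), 'joint_efforts': array([-5.07480800e-04, -3.51858616e+01, -3.13279581e+01, -1.81975497e-04,
        1.06713467e-02,  2.22367362e-06]), 'ee_pos': array([ 0.19557919, -0.51349187,  0.23009984]), 'eef_rot': array([-1.14455804e-03,  9.83500062e-01,  1.80904147e-01, -8.67369440e-05]), 'contact_force': array([0.12795011, 0.83492682, 0.17730038]), 'moment': array([-0.01474628, -0.01576833,  0.00108582]), 'grip_width': 0.08529005818847464}
scene {'camera_matrix': array([[497.36893209,   0.        , 269.81819403],
       [  0.        , 497.36893209, 210.12669302],
       [  0.        ,   0.        ,   1.        ]]), 'eye': array([0.09004235, 0.10474041, 1.47462017]), 'attitude': array([-0.60677712, -0.10226964,  0.13073961,  0.7773478 ])}
top {'camera_matrix': array([[486.04166991,   0.        , 278.45758106],
       [  0.        , 486.04166991, 203.70622222],
       [  0.        ,   0.        ,   1.        ]]), 'eye': array([ 0.41063663, -0.0095335 ,  1.42325747]), 'attitude': array([ 0.71529523,  0.02749377, -0.04009688, -0.69712916])}
wrist {'camera_matrix': array([[325.1922621 ,   0.        , 278.45353777],
       [  0.        , 325.1922621 , 211.59372057],
       [  0.        ,   0.        ,   1.        ]]), 'mount': array([[ 7.03329679e-04,  9.57858656e-01,  2.87239101e-01,
         7.38533265e-02],
       [ 9.99998911e-01, -3.00965788e-04, -1.44495031e-03,
         1.03258733e-03],
       [-1.29760901e-03,  2.87239805e-01, -9.57857824e-01,
        -1.42543787e-01],
       [ 0.00000000e+00,  0.00000000e+00,  0.00000000e+00,
         1.00000000e+00]])}
```

View pics/scene0.png

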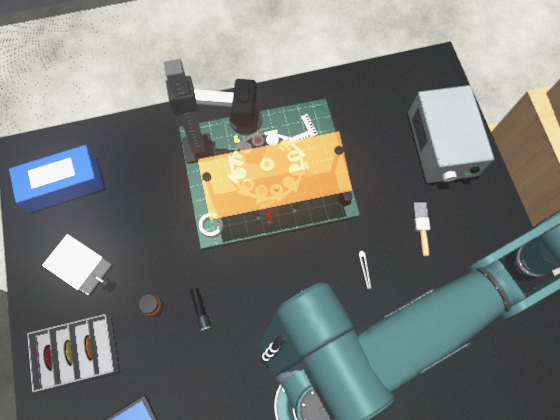

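View pics/top0.png

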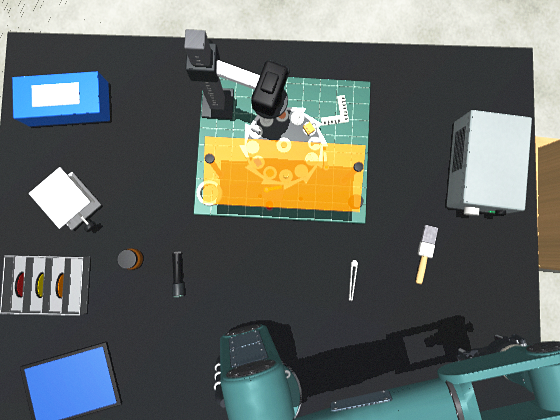

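View pics/wrist0.png

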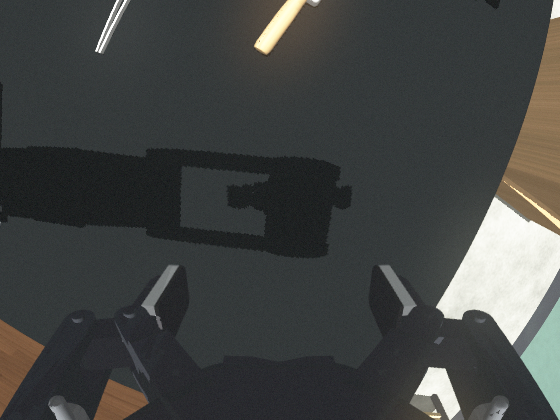

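```bash
cat >> h.py <<'E'
def proj(n,P):
    m=camera_model(n); A=rot(m['attitude']); c=(np.atleast_2d(P)-m['eye'])@A
    K=m['camera_matrix']; return np.c_[K[0,2]+K[0,0]*c[:,0]/-c[:,2], K[1,2]+K[1,1]*-c[:,1]/-c[:,2]]
def ray(n,uv):
    m=camera_model(n);K=m['camera_matrix'];uv=np.atleast_2d(uv)
    d=np.c_[(uv[:,0]-K[0,2])/K[0,0],-(uv[:,1]-K[1,2])/K[1,1],-np.ones(len(uv))]
    return m['eye'],d@rot(m['attitude']).T
def onz(n,uv,z):
    e,d=ray(n,uv); return e+d*((z-e[2])/d[:,2])[:,None]
E
python3 - <<'E'
from h import *
import cv2
for n in("scene","top"):
    im=cv2.imread(f'pics/{n}0.png')
    print(n,proj(n,[[0,0,0],[.196,-.514,.23]]).round())
    print(onz(n,[[278,204]],0.02))
    c=im[80:260,160:390] if n=="scene" else im[50:230,180:390]
    cv2.imwrite(f'pics/{n}0z.png',cv2.resize(c,None,fx=3.3,fy=3.3,interpolation=cv2.INTER_CUBIC))
E
```

```text
scene [[315. 406.]
 [497. 277.]]
[[ 0.59243682 -0.04667132  0.02      ]]
top [[262. 396.]
 [475. 345.]]
[[ 0.54466895 -0.03159448  0.02      ]]
```

View pics/scene0z.png

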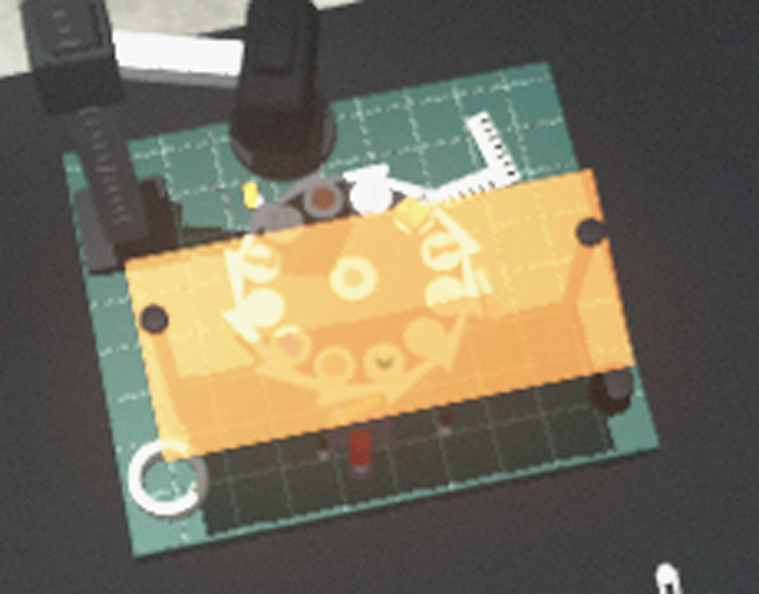

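View pics/top0z.png

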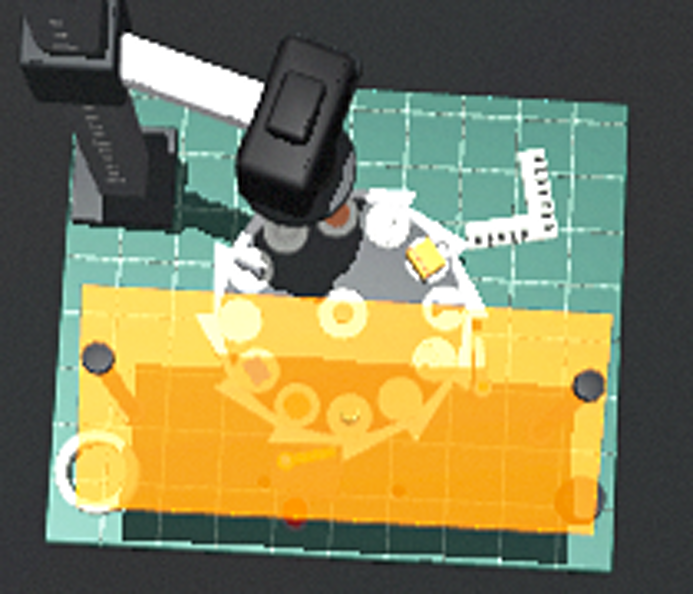

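```bash
cat > meas.py <<'E'
from h import *
def z2p(n,p):
    off=np.array([160,80]) if n=="scene" else np.array([180,50])
    return (np.atleast_2d(p)+.5)/3.3-.5+off
def tri(ps,pt):
    e1,d1=ray("scene",z2p("scene",ps));e2,d2=ray("top",z2p("top",pt))
    d1=d1[0];d2=d2[0]
    s=np.linalg.lstsq(np.c_[d1,-d2],e2-e1,rcond=None)[0]
    a=e1+s[0]*d1;b=e2+s[1]*d2
    return (a+b)/2,np.linalg.norm(a-b)
E
python3 - <<'E'
from meas import *
S=onz("scene",z2p("scene",[[135,557],[658,447],[547,62],[65,155]]),.02)
T=onz("top",z2p("top",[[47,543],[610,570],[628,105]]),.02)
print(S,T)
for q in (S,T):
    d=q[0]-q[1];print(np.degrees(np.arctan2(d[1],d[0]))-90,np.linalg.norm(d)); d=q[2]-q[1];print(np.degrees(np.arctan2(d[1],d[0])),np.linalg.norm(d))
print('hub',tri([353,279],[343,313]))
print('padlock',tri([414,214],[426,257]))
print('grip',tri([361,432],[296,508]))
print('shield nl,nr',tri([168,458],[78,508]),tri([633,366],[592,535]))
print('shield fl,fr',tri([127,260],[83,286]),tri([590,170],[612,315]))
E
```

```text
[[ 0.51117752  0.2151167   0.02      ]
 [ 0.49646325 -0.28012782  0.02      ]
 [ 0.91859072 -0.29438427  0.02      ]
 [ 0.93303151  0.20082765  0.02      ]] [[ 0.50866364  0.21029227  0.02      ]
 [ 0.49782562 -0.2837284   0.02      ]
 [ 0.91905946 -0.2967325   0.02      ]]
-1.7018216187397854 0.4954630683437601
-1.9343066749320375 0.4223681451692999
-1.2567762894403245 0.49413953706478836
-1.7682426269589073 0.42143451924453423
hub (array([ 0.71013852, -0.04114953,  0.0691218 ]), np.float64(0.002750057350114703))
padlock (array([ 0.75984448, -0.11207119,  0.07343213]), np.float64(0.0009268504078184054))
grip (array([ 0.53300325, -0.00515211,  0.15309764]), np.float64(0.0034327904552355296))
shield nl,nr (array([0.52053379, 0.15576004, 0.23789875]), np.float64(0.0029592519702299255)) (array([ 0.51178035, -0.22929802,  0.22121662]), np.float64(0.002654111907497694))
shield fl,fr (array([0.67841729, 0.1524113 , 0.27738902]), np.float64(0.0015692897427127686)) (array([ 0.67053446, -0.23391256,  0.26745261]), np.float64(0.00301621019929684))
```

```bash
python3 - <<'E'
from meas import *
print('column top',tri([75,25],[65,18]))
print('head top',tri([283,25],[297,102]))
o=readout.observe();print(rot(o['eef_rot']).round(3))
E
```

```text
column top (array([0.83298856, 0.15208185, 0.38427956]), np.float64(0.008013721876662737))
head top (array([ 0.76859651, -0.00195064,  0.42100911]), np.float64(0.0020127902554673543))
[[ 0.935  0.356 -0.   ]
 [ 0.356 -0.935  0.002]
 [ 0.    -0.002 -1.   ]]
```

Emit:
carry_out(
  targets=[
    [2,-2,-5,-10],
    [6,-5,-9,-20],
    [10,-8,-13,-30],
    [14,-12,-17,-40],
    [18,-15,-21,-50],
    [22,-19,-25,-60],
    [26,-23,-29,-70],
    [30,-27,-31,-80],
    [33,-30,-32,-90],
    [34,-31,-32,-100],
  ],
)

```text
time_s: 1.4
ee_pos: [0.4039, -0.1006, 0.5526]
eef_rot: [0.001, 0.489, 0.872, 0.001]
contact_force: [0.8, -1.4, -0.9]
grip_width: 0.0855
```

```bash
python3 - <<'E'
from h import *
o=readout.observe();print(o['time_s'],o['ee_pos'].round(3),o['joint_positions'].round(3));print(rot(o['eef_rot']).round(3))
E
```

```text
1.4 [ 0.404 -0.101  0.553] [-0.382 -0.038  0.838  0.003  2.34  -0.93 ]
[[-0.522  0.853  0.003]
 [ 0.853  0.522  0.001]
 [-0.001  0.003 -1.   ]]
```

Emit:
carry_out(
  targets=[
    [0,0,0,-10],
    [0,0,0,-20],
    [0,0,0,-30],
    [0,0,0,-40],
    [0,0,0,-50],
    [0,0,0,-58],
    [0,0,0,-58],
  ],
)

```text
time_s: 2.28
ee_pos: [0.4039, -0.1007, 0.5524]
eef_rot: [0.001, 0.005, 1.0, 0.001]
contact_force: [0.9, 0.3, -0.7]
grip_width: 0.0858
```

Emit:
carry_out(
  targets=[
    [-6,0,0,0],
    [-12,0,0,0],
    [-18,0,0,0],
    [-24,0,0,0],
  ],
)

```text
time_s: 2.78
ee_pos: [0.625, -0.1002, 0.5141]
eef_rot: [0.002, 0.007, 1.0, 0.001]
contact_force: [0.8, 0.2, -1.1]
grip_width: 0.0854
```

```bash
cat > s.py <<'E'
from h import *
o=readout.observe();print(o['time_s'],o['ee_pos'].round(4),o['joint_positions'].round(3),o['contact_force'].round(1),o['grip_width'].round(4));print(rot(o['eef_rot']).round(3))
E
python3 s.py
```

```text
Traceback (most recent call last):
  File "s.py", line 2, in <module>
    o=readout.observe();print(o['time_s'],o['ee_pos'].round(4),o['joint_positions'].round(3),o['contact_force'].round(1),o['grip_width'].round(4));print(rot(o['eef_rot']).round(3))
                                                                                                                         ^^^^^^^^^^^^^^^^^^^^^
AttributeError: 'float' object has no attribute 'round'
```

```bash
sed -i "s/,o\['grip_width'\].round(4)/,round(o['grip_width'],4)/" s.py; python3 s.py
```

```text
2.775 [ 0.625  -0.1002  0.5141] [-0.25   0.484  0.285  0.005  2.368 -1.804] [ 0.8  0.2 -1.1] 0.0854
[[-1.     0.014  0.005]
 [ 0.014  1.     0.003]
 [-0.005  0.003 -1.   ]]
```

Emit:
carry_out(
  targets=[
    [6,0,-6,0],
    [10,0,-12,0],
    [14,0,-18,0],
    [18,0,-24,0],
    [20,0,-30,0],
    [20,0,-36,0],
  ],
)

```text
time_s: 3.52
ee_pos: [0.3955, -0.0874, 0.6746]
eef_rot: [0.016, 0.007, 1.0, -0.002]
contact_force: [0.2, -0.1, 0.9]
grip_width: 0.085
```

```bash
python3 s.py
```

```text
3.525 [ 0.3955 -0.0874  0.6746] [-0.363  0.18   0.274  0.015  2.655 -1.906] [ 0.2 -0.1  0.9] 0.085
[[-0.999  0.015  0.033]
 [ 0.015  1.    -0.005]
 [-0.033 -0.005 -0.999]]
```

Emit:
carry_out(
  targets=[
    [0,0,-6,0],
    [0,0,-12,0],
    [0,0,-18,0],
    [0,0,-24,0],
    [0,0,-30,0],
    [0,0,-36,0],
  ],
)

```text
time_s: 4.28
ee_pos: [0.3679, -0.0813, 0.6955]
eef_rot: [0.042, 0.008, 0.999, -0.011]
contact_force: [-0.6, -0.4, 0.5]
grip_width: 0.0851
```

```bash
python3 s.py
```

```text
4.275 [ 0.3679 -0.0813  0.6955] [-0.376  0.125  0.275  0.019  2.654 -1.914] [-0.6 -0.4  0.5] 0.0851
[[-0.996  0.016  0.084]
 [ 0.014  1.    -0.024]
 [-0.085 -0.022 -0.996]]
```

Emit:
carry_out(
  targets=[
    [4,0,-4,0],
    [8,0,-8,0],
    [12,0,-12,0],
    [16,0,-16,0],
    [20,0,-20,0],
    [25,0,-25,0],
    [30,0,-30,0],
    [35,0,-35,0],
  ],
)

```text
time_s: 5.28
ee_pos: [0.298, -0.1203, 0.7305]
eef_rot: [0.085, 0.008, 0.995, -0.041]
contact_force: [0.4, -0.7, -0.0]
grip_width: 0.0855
```

```bash
python3 s.py
```

```text
5.275 [ 0.298  -0.1203  0.7305] [-0.585  0.024  0.275  0.05   2.654 -2.092] [ 0.4 -0.7 -0. ] 0.0855
[[-0.985  0.024  0.169]
 [ 0.01   0.996 -0.084]
 [-0.17  -0.081 -0.982]]
```

Emit:
carry_out(
  targets=[
    [3,5,-4,0],
    [6,10,-8,0],
    [10,15,-12,0],
    [14,18,-16,0],
    [18,20,-20,0],
    [23,20,-25,0],
    [28,20,-30,0],
    [33,20,-35,0],
    [38,20,-40,0],
    [42,20,-45,0],
  ],
)

```text
time_s: 6.52
ee_pos: [0.2359, 0.1012, 0.7558]
eef_rot: [0.143, 0.006, 0.989, -0.044]
contact_force: [0.7, -0.1, -0.3]
grip_width: 0.0855
```

```bash
python3 s.py
```

```text
6.525 [0.2359 0.1012 0.7558] [ 0.437 -0.051  0.275 -0.44   2.654 -1.538] [ 0.7 -0.1 -0.3] 0.0855
[[-0.959  0.024  0.282]
 [-0.001  0.996 -0.089]
 [-0.283 -0.085 -0.955]]
```

Emit:
carry_out(
  targets=[
    [2,-2,-4,0],
    [4,-4,-8,0],
    [7,-5,-12,0],
    [10,-5,-17,0],
    [13,-5,-22,0],
    [16,-5,-27,0],
    [19,-5,-32,0],
    [22,-5,-37,0],
    [25,-5,-42,0],
    [28,-5,-47,0],
  ],
)

```text
time_s: 7.78
ee_pos: [0.1551, 0.0864, 0.7805]
eef_rot: [0.197, 0.004, 0.979, -0.045]
contact_force: [-1.3, -0.2, -0.3]
grip_width: 0.0853
```

```bash
python3 s.py
```

```text
7.775 [0.1551 0.0864 0.7805] [ 0.824 -0.139  0.275 -0.824  2.654 -1.539] [-1.3 -0.2 -0.3] 0.0853
[[-0.922  0.025  0.385]
 [-0.011  0.996 -0.09 ]
 [-0.386 -0.087 -0.918]]
```

Emit:
carry_out(
  targets=[
    [0,-3,0,0],
    [0,-6,0,0],
    [2,-6,-4,0],
    [4,-6,-8,0],
    [7,-6,-12,0],
    [10,-6,-17,0],
    [13,-6,-22,0],
    [16,-6,-27,0],
    [19,-6,-32,0],
    [22,-6,-37,0],
  ],
)

```text
time_s: 9.02
ee_pos: [0.0935, -0.0018, 0.7854]
eef_rot: [0.225, 0.004, 0.973, -0.048]
contact_force: [-0.6, 1.1, 0.5]
grip_width: 0.0854
```

```bash
python3 s.py
```

```text
9.025 [ 0.0935 -0.0018  0.7854] [ 0.958 -0.297  0.349 -1.079  2.654 -1.672] [-0.6  1.1  0.5] 0.0854
[[-0.898  0.029  0.438]
 [-0.014  0.995 -0.095]
 [-0.439 -0.092 -0.894]]
```

Emit:
carry_out(
  targets=[
    [-5,2,3,0],
    [-10,5,5,0],
    [-14,5,7,0],
    [-14,5,7,0],
  ],
)

```text
time_s: 9.52
ee_pos: [0.2272, 0.0379, 0.7817]
eef_rot: [0.228, 0.007, 0.973, -0.048]
contact_force: [0.1, 0.5, 0.5]
grip_width: 0.0853
```

```bash
python3 s.py
```

```text
9.525 [0.2272 0.0379 0.7817] [ 0.145 -0.191  0.348 -0.279  2.522 -1.676] [0.1 0.5 0.5] 0.0853
[[-0.896  0.036  0.442]
 [-0.007  0.995 -0.097]
 [-0.444 -0.09  -0.892]]
```

Emit:
carry_out(
  targets=[
    [3,-3,-4,0],
    [6,-3,-8,0],
    [9,-3,-12,0],
    [12,-3,-16,0],
    [15,-3,-20,0],
    [18,-3,-24,0],
    [21,-3,-28,0],
    [24,-3,-32,0],
  ],
)

```text
time_s: 10.52
ee_pos: [0.063, -0.0204, 0.8023]
eef_rot: [0.261, 0.007, 0.964, -0.054]
contact_force: [-0.1, 0.1, 0.4]
grip_width: 0.0851
```

```bash
python3 s.py
```

```text
10.525 [ 0.063  -0.0204  0.8023] [ 0.451 -0.342  0.274 -0.739  2.654 -1.854] [-0.1  0.1  0.4] 0.0851
[[-0.864  0.042  0.502]
 [-0.014  0.994 -0.107]
 [-0.504 -0.099 -0.858]]
```

Emit:
carry_out(
  targets=[
    [0,3,0,0],
    [2,6,-2,0],
    [5,6,-6,0],
    [8,6,-10,0],
    [12,6,-14,0],
    [16,6,-18,0],
    [20,6,-22,0],
    [24,6,-26,0],
    [28,6,-30,0],
    [32,6,-34,0],
  ],
)

```text
time_s: 11.78
ee_pos: [-0.0854, 0.0164, 0.7181]
eef_rot: [0.287, 0.007, 0.956, -0.06]
contact_force: [-0.4, 0.3, 0.3]
grip_width: 0.0853
```

```bash
python3 s.py
```

```text
11.775 [-0.0854  0.0164  0.7181] [ 0.007 -0.756  0.646 -0.263  2.654 -1.819] [-0.4  0.3  0.3] 0.0853
[[-0.835  0.048  0.548]
 [-0.02   0.993 -0.118]
 [-0.549 -0.11  -0.828]]
```

Emit:
carry_out(
  targets=[
    [-1,0,-5,0],
    [-2,0,-10,0],
    [-3,0,-15,0],
    [-4,0,-20,0],
    [-6,0,-26,0],
    [-8,0,-32,0],
    [-10,0,-38,0],
    [-12,0,-44,0],
  ],
)

```text
time_s: 12.78
ee_pos: [-0.0359, 0.0038, 0.7823]
eef_rot: [0.312, 0.008, 0.948, -0.066]
contact_force: [-0.8, -0.6, 0.0]
grip_width: 0.0853
```

```bash
python3 s.py
```

```text
12.775 [-0.0359  0.0038  0.7823] [ 0.048 -0.566  0.398 -0.342  2.654 -1.864] [-0.8 -0.6  0. ] 0.0853
[[-0.806  0.055  0.59 ]
 [-0.027  0.991 -0.129]
 [-0.592 -0.12  -0.797]]
```

Emit:
carry_out(
  targets=[
    [-4,0,4,0],
    [-8,1,8,0],
    [-13,1,12,0],
    [-18,2,17,0],
    [-23,2,22,0],
    [-28,3,27,0],
    [-29,3,30,0],
    [-27,3,34,0],
    [-25,4,38,0],
  ],
)

```text
time_s: 13.9
ee_pos: [0.3955, 0.0, 0.6172]
eef_rot: [0.308, 0.008, 0.949, -0.066]
contact_force: [-0.5, 0.3, 0.9]
grip_width: 0.0855
```

```bash
python3 s.py
```

```text
13.9 [0.3955 0.     0.6172] [-0.07  -0.447  1.14  -0.092  1.812 -1.675] [-0.5  0.3  0.9] 0.0855
[[-0.81   0.056  0.583]
 [-0.025  0.991 -0.13 ]
 [-0.586 -0.12  -0.802]]
```

Emit:
carry_out(
  targets=[
    [3,1,5,0],
    [6,2,10,0],
    [9,3,15,0],
    [12,4,20,0],
    [15,5,24,0],
    [16.5,5,26.5,0],
    [16.5,5,26.5,0],
  ],
  jaw=4.5,
)

```text
time_s: 14.78
ee_pos: [0.4182, 0.0109, 0.2976]
eef_rot: [0.304, 0.008, 0.95, -0.066]
contact_force: [0.4, -0.5, 0.5]
grip_width: 0.0448
```

```bash
python3 s.py; python3 - <<'E'
from h import *
save('w1',read_camera('wrist'));save('s1',read_camera('scene'))
E
```

```text
14.775 [0.4182 0.0109 0.2976] [-0.014 -0.665  1.932 -0.129  1.255 -1.567] [ 0.4 -0.5  0.5] 0.0448
[[-0.815  0.056  0.577]
 [-0.025  0.991 -0.13 ]
 [-0.579 -0.12  -0.806]]
```

View pics/w1.png

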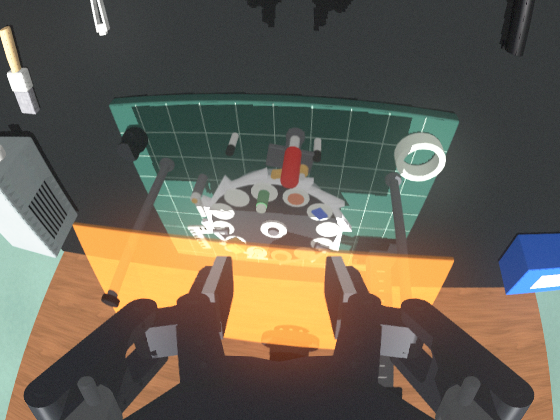

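View pics/s1.png

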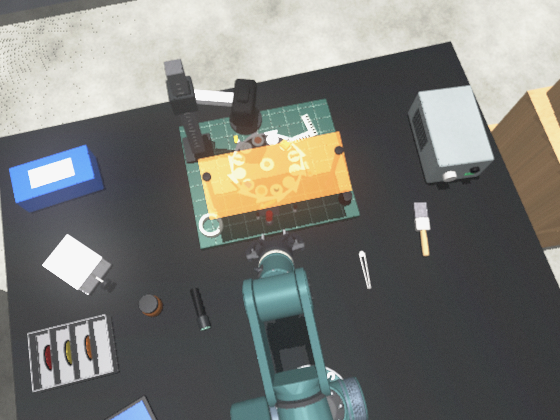

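```bash
cat >> h.py <<'E'
def wray(uv,ee,q):
    m=camera_model('wrist');K=m['camera_matrix'];M=m['mount'];uv=np.atleast_2d(uv).astype(float)
    a=(uv-[K[0,2],K[1,2]])/K[0,0]; r=np.linalg.norm(a,axis=1)+1e-12
    d=np.c_[np.sin(r)*a[:,0]/r,-np.sin(r)*a[:,1]/r,-np.cos(r)]
    Rw=rot(q); return ee+Rw@M[:3,3], d@(Rw@M[:3,:3]).T
def wonz(uv,z,ee,q):
    e,d=wray(uv,ee,q); return e+d*((z-e[2])/d[:,2])[:,None]
def redmask(im):
    im=im.astype(int); return ((im[:,:,0]>110)&(im[:,:,1]<70)&(im[:,:,2]<70)).astype(np.uint8)
E
python3 - <<'E'
from h import *
im=cv2.imread('pics/w1.png')[:,:,::-1]
o=readout.observe();ee,q=o['ee_pos'],o['eef_rot']
m=redmask(im); n,l,st,c=cv2.connectedComponentsWithStats(m)
for i in range(1,n):
    if st[i,4]>40: print(st[i],c[i])
i=1+st[1:,4].argmax(); ys,xs=np.where(l==i)
for y in range(ys.min(),ys.max()+1,4): print(y,xs[ys==y].min(),xs[ys==y].max())
cv2.imwrite('pics/w1z.png',cv2.resize(im[90:270,160:400,::-1],None,fx=3.3,fy=3.3,interpolation=cv2.INTER_CUBIC))
print(wonz([[292,188],[294,152]],.132,ee,q))
for nme in['s1']:
    b=cv2.imread('pics/s1.png')[:,:,::-1];m=redmask(b)[180:240,240:300];ys,xs=np.where(m);print(xs.mean()+240,ys.mean()+180,len(xs))
E
```

```text
[281 147  21  41 651] [290.65745008 166.78341014]
[215 283  18  27 200] [224.03 296.53]
[326 294  14  25 156] [332.76282051 306.30769231]
147 288 295
151 285 300
155 284 301
159 284 300
163 283 300
167 282 298
171 282 298
175 281 297
179 281 297
183 282 296
187 285 291
[[ 0.55454904 -0.00285789  0.132     ]
 [ 0.49914978  0.00057447  0.132     ]]
268.72340425531917 215.72340425531914 47
```

View pics/w1z.png

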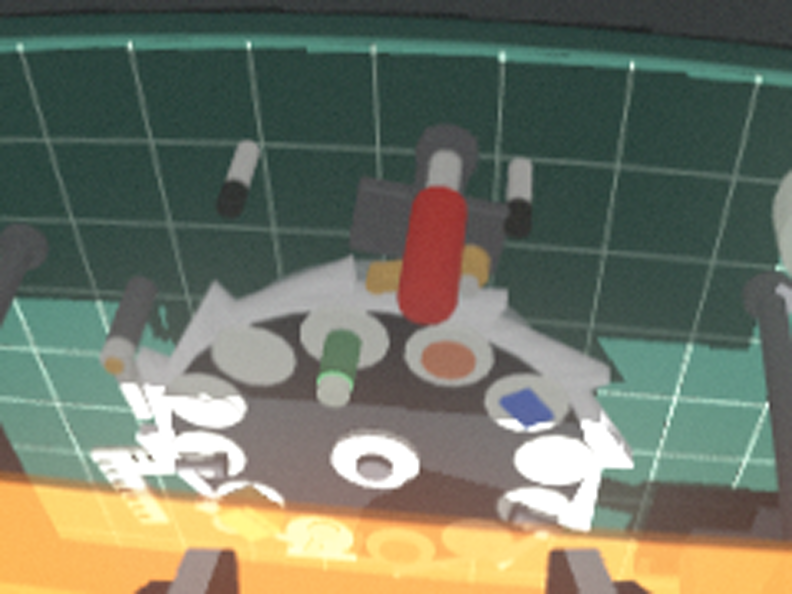

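```bash
python3 - <<'E'
from h import *
o=readout.observe();ee,q=o['ee_pos'],o['eef_rot']
print('top',wonz([290,182],.132,ee,q),'bot',wonz([294,151],.08,ee,q))
# stops
z=lambda u,v:[u/3.3+160-.35,v/3.3+90-.35]
print('hub',wonz(z(374,465),.075,ee,q)); 
print('stop posts base', wonz([z(232,205),z(517,225)],.056,ee,q))
# triangulate grip centre with scene
e1,d1=wray([290.7,166.8],ee,q);e2,d2=ray('scene',[268.7,215.7])
s=np.linalg.lstsq(np.c_[d1[0],-d2[0]],e2-e1,rcond=None)[0];print(e1+s[0]*d1[0],e2+s[1]*d2[0])
E
```

```text
top [[ 0.54460114 -0.00484818  0.132     ]] bot [[ 0.5451042  -0.00501834  0.08      ]]
hub [[ 0.73095761 -0.044587    0.075     ]]
stop posts base [[ 0.57233891 -0.0958435   0.056     ]
 [ 0.57731885  0.02213815  0.056     ]]
[ 0.52819554 -0.00433203  0.12443659] [ 0.52841032 -0.001172    0.12425847]
```

```bash
cat >> h.py <<'E'
def wproj(P,ee,q):
    m=camera_model('wrist');K=m['camera_matrix'];M=m['mount'];Rw=rot(q)
    c=((np.atleast_2d(P)-ee)@Rw-M[:3,3])@M[:3,:3]
    c=c*[1,-1,-1]; t=np.arctan2(np.hypot(c[:,0],c[:,1]),c[:,2]); ph=np.arctan2(c[:,1],c[:,0])
    return np.c_[K[0,2]+K[0,0]*t*np.cos(ph),K[1,2]+K[0,0]*t*np.sin(ph)]
E
python3 - <<'E'
from h import *
o=readout.observe();ee,q=o['ee_pos'],o['eef_rot']
print(wproj([[.51,.2127,.02],[.497,-.282,.02],[.708,-.041,.075]],ee,q))
print(wonz([[458,119],[112,102]],.02,ee,q))
# tool points: TCP
print(wproj([ee],ee,q))
E
```

```text
[[458.77737412 114.51576935]
 [110.49436877  99.24264355]
 [274.17955334 222.84926171]]
[[ 0.51748367  0.21391389  0.02      ]
 [ 0.50227347 -0.28140347  0.02      ]]
[[280.11745364 270.23867423]]
```

Emit:
carry_out(
  targets=[
    [1,0.7,5,0],
    [2,1.3,10,0],
    [2.2,1.5,13,0],
    [2.2,1.5,17,0],
    [2.2,1.5,20,0],
    [2.2,1.5,22,0],
    [2.2,1.5,22,0],
  ],
)

```text
time_s: 15.75
ee_pos: [0.5324, -0.0037, 0.1128]
eef_rot: [0.308, 0.008, 0.949, -0.066]
contact_force: [-0.1, 0.3, 0.2]
grip_width: 0.0452
```

```bash
python3 s.py; python3 - <<'E'
from h import *
im=read_camera('wrist');save('w2',im)
E
```

```text
15.75 [ 0.5324 -0.0037  0.1128] [-0.052 -0.279  2.078 -0.153  0.714 -1.522] [-0.1  0.3  0.2] 0.0452
[[-0.81   0.057  0.584]
 [-0.025  0.991 -0.131]
 [-0.586 -0.12  -0.801]]
```

View pics/w2.png

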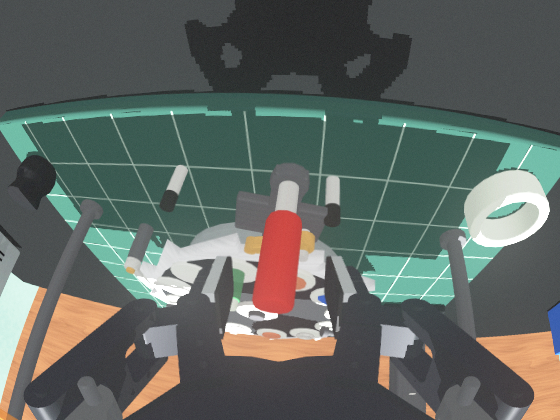

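Emit:
carry_out(
  targets=[
    [0,0,1.5,0],
    [0,0,3,0],
    [0,0,3.5,0],
    [0,0,3.5,0],
  ],
  jaw=3,
)

```text
time_s: 16.3
ee_pos: [0.5535, -0.0081, 0.0871]
eef_rot: [0.31, 0.008, 0.948, -0.066]
contact_force: [-0.4, -0.8, -0.2]
grip_width: 0.03
```

```bash
python3 s.py; python3 - <<'E'
from h import *
im=read_camera('wrist');save('w3',im)
E
```

```text
16.3 [ 0.5535 -0.0081  0.0871] [-0.061 -0.193  2.07  -0.16   0.632 -1.516] [-0.4 -0.8 -0.2] 0.03
[[-0.808  0.057  0.587]
 [-0.025  0.991 -0.131]
 [-0.589 -0.12  -0.799]]
```

View pics/w3.png

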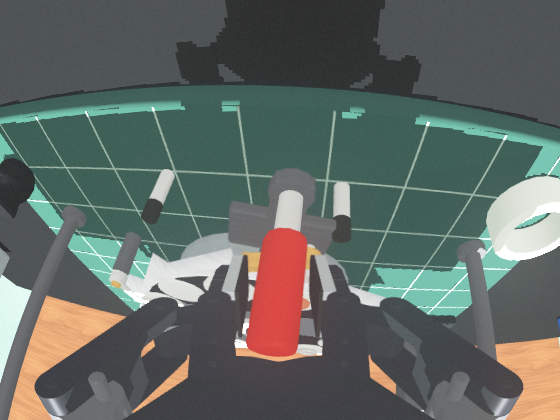

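Emit:
carry_out(
  targets=[
    [0,1,-0.1,0],
    [0,2,-0.25,0],
    [-0.1,2.5,-0.3,0],
    [-0.1,2.7,-0.35,0],
  ],
)

```text
time_s: 16.85
ee_pos: [0.5541, 0.0173, 0.0884]
eef_rot: [0.31, 0.008, 0.948, -0.068]
contact_force: [4.2, -16.4, -1.8]
grip_width: 0.0301
```

```bash
python3 s.py; python3 - <<'E'
from h import *
im=read_camera('wrist');save('w4',im)
E
```

```text
16.85 [0.5541 0.0173 0.0884] [ 0.012 -0.184  2.061 -0.238  0.646 -1.397] [  4.2 -16.4  -1.8] 0.0301
[[-0.807  0.057  0.587]
 [-0.028  0.99  -0.135]
 [-0.59  -0.125 -0.798]]
```

View pics/w4.png

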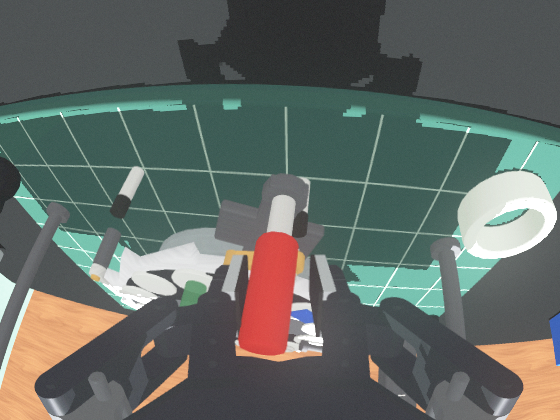

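Emit:
carry_out(
  targets=[
    [0,0.2,0,0],
    [0.1,-1,0,0],
    [0.4,-2.2,0.1,0],
    [0.7,-3.4,0.1,0],
    [0.9,-4.6,0.1,0],
    [0.9,-5.8,0.3,0],
    [0.8,-7,0.5,0],
    [0.7,-8.2,0.8,0],
    [0.7,-9.2,1.0,0],
    [0.6,-10,1.1,0],
  ],
)

```text
time_s: 18.15
ee_pos: [0.5496, -0.0824, 0.0882]
eef_rot: [0.31, 0.008, 0.948, -0.067]
contact_force: [3.2, 4.5, -3.9]
grip_width: 0.0302
```

```bash
python3 s.py
```

```text
18.15 [ 0.5496 -0.0824  0.0882] [-0.267 -0.203  2.076  0.046  0.625 -1.849] [ 3.2  4.5 -3.9] 0.0302
[[-0.808  0.057  0.587]
 [-0.026  0.991 -0.132]
 [-0.589 -0.122 -0.799]]
```

Driving with ~5 N as expected. Ease into the forward stop.

Emit:
carry_out(
  targets=[
    [0,-0.4,0.05,0],
    [0,-0.8,0.1,0],
    [0,-1.2,0.15,0],
    [0,-1.2,0.15,0],
  ],
)

```text
time_s: 18.65
ee_pos: [0.5503, -0.0914, 0.0885]
eef_rot: [0.311, 0.009, 0.948, -0.064]
contact_force: [5.6, 13.0, -0.4]
grip_width: 0.0298
```

```bash
python3 s.py;python3 - <<'E'
from h import *
save('w5',read_camera('wrist'));im=read_camera('top');cv2.imwrite('pics/t5z.png',cv2.resize(im[50:230,180:390,::-1],None,fx=3.3,fy=3.3,interpolation=cv2.INTER_CUBIC))
E
```

```text
18.65 [ 0.5503 -0.0914  0.0885] [-0.296 -0.199  2.072  0.087  0.627 -1.901] [ 5.6 13.  -0.4] 0.0298
[[-0.807  0.057  0.588]
 [-0.022  0.992 -0.126]
 [-0.59  -0.115 -0.799]]
```

View pics/w5.png

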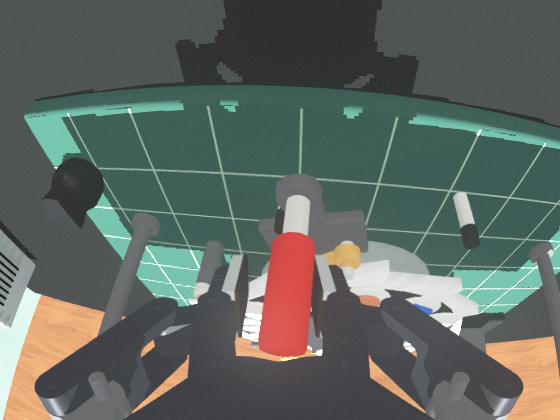

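View pics/t5z.png

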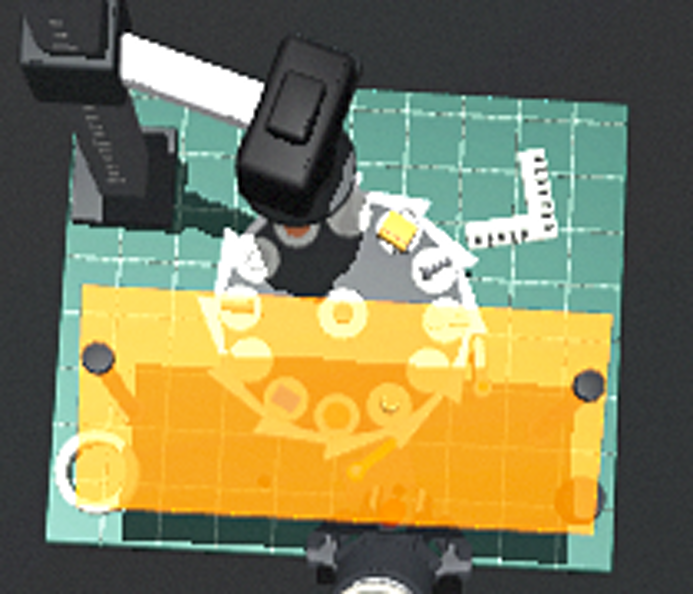

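Emit:
carry_out(
  targets=[
    [0,-0.3,0,0],
    [0,-0.5,0,0],
  ],
)

```text
time_s: 19.0
ee_pos: [0.5502, -0.0916, 0.0884]
eef_rot: [0.311, 0.01, 0.949, -0.059]
contact_force: [8.1, 21.3, -3.1]
grip_width: 0.0301
```

```bash
python3 s.py;cat > pad.py <<'E'
from meas import *
from h import *
def pad(im):
    h=cv2.cvtColor(im,cv2.COLOR_RGB2HSV)
    m=cv2.inRange(h,(20,110,120),(32,255,255))
    # exhibits region only, outside shield
    return m
import sys
def ang(uv,z=.087):
    p=onz('top',uv,z)[0]; d=p[:2]-[.708,-.041]; return p, np.degrees(np.arctan2(d[1],d[0]))+1.7, np.hypot(*d)
if len(sys.argv)>1:
    print(ang(z2p('top',[[float(sys.argv[1]),float(sys.argv[2])]])))
E
python3 pad.py 426 257; python3 pad.py 397 231; python3 - <<'E'
from meas import *
print(z2p('top',[0,0]))
E
```

```text
19.0 [ 0.5502 -0.0916  0.0884] [-0.304 -0.199  2.071  0.109  0.632 -1.922] [ 8.1 21.3 -3.1] 0.0301
[[-0.807  0.055  0.588]
 [-0.018  0.993 -0.117]
 [-0.591 -0.105 -0.8  ]]
(array([ 0.75617883, -0.11147217,  0.087     ]), np.float64(-53.941243665776696), np.float64(0.08536701043887494))
(array([ 0.77803043, -0.08631746,  0.087     ]), np.float64(-31.207346420969), np.float64(0.08341422691050494))
[[179.65151515  49.65151515]]
```

Emit:
carry_out(
  targets=[
    [0.1,1.2,-0.25,0],
    [0.2,2.6,-0.5,0],
    [0.3,4,-0.75,0],
    [0.3,5.4,-0.9,0],
    [0.2,6.8,-1,0],
    [0,8.2,-1.05,0],
    [-0.2,9.4,-1.05,0],
    [-0.4,10.4,-1.1,0],
    [-0.5,11,-1.1,0],
    [-0.5,11.2,-1.1,0],
  ],
)

```text
time_s: 20.25
ee_pos: [0.5537, 0.0179, 0.0888]
eef_rot: [0.31, 0.009, 0.949, -0.062]
contact_force: [-2.2, -18.9, 2.3]
grip_width: 0.03
```

```bash
python3 s.py
```

```text
20.25 [0.5537 0.0179 0.0888] [ 0.004 -0.188  2.061 -0.211  0.646 -1.419] [ -2.2 -18.9   2.3] 0.03
[[-0.807  0.056  0.587]
 [-0.021  0.992 -0.124]
 [-0.59  -0.112 -0.8  ]]
```

Emit:
carry_out(
  targets=[
    [0,0.1,0,0],
    [0.1,-1,0,0],
    [0.4,-2.2,0.1,0],
    [0.7,-3.4,0.1,0],
    [0.9,-4.6,0.1,0],
    [0.9,-5.8,0.3,0],
    [0.8,-7,0.5,0],
    [0.7,-8.2,0.8,0],
    [0.7,-9.2,0.9,0],
    [0.6,-10,1.0,0],
  ],
)

```text
time_s: 21.5
ee_pos: [0.549, -0.0816, 0.088]
eef_rot: [0.31, 0.01, 0.949, -0.061]
contact_force: [3.8, 5.0, -3.3]
grip_width: 0.0301
```

Emit:
carry_out(
  targets=[
    [0,-0.4,0.05,0],
    [0,-0.8,0.1,0],
    [0,-1.2,0.15,0],
    [0,-1.4,0.15,0],
    [0,-1.5,0.15,0],
  ],
)

```text
time_s: 22.12
ee_pos: [0.5496, -0.0915, 0.0881]
eef_rot: [0.311, 0.011, 0.949, -0.055]
contact_force: [7.8, 22.4, -2.3]
grip_width: 0.0303
```

```bash
python3 s.py;python3 - <<'E'
from h import *
im=read_camera('top');cv2.imwrite('pics/t6z.png',cv2.resize(im[50:230,180:390,::-1],None,fx=3.3,fy=3.3,interpolation=cv2.INTER_CUBIC))
E
```

```text
22.125 [ 0.5496 -0.0915  0.0881] [-0.31  -0.2    2.071  0.124  0.635 -1.934] [ 7.8 22.4 -2.3] 0.0303
[[-0.807  0.054  0.588]
 [-0.014  0.994 -0.111]
 [-0.59  -0.098 -0.801]]
```

View pics/t6z.png

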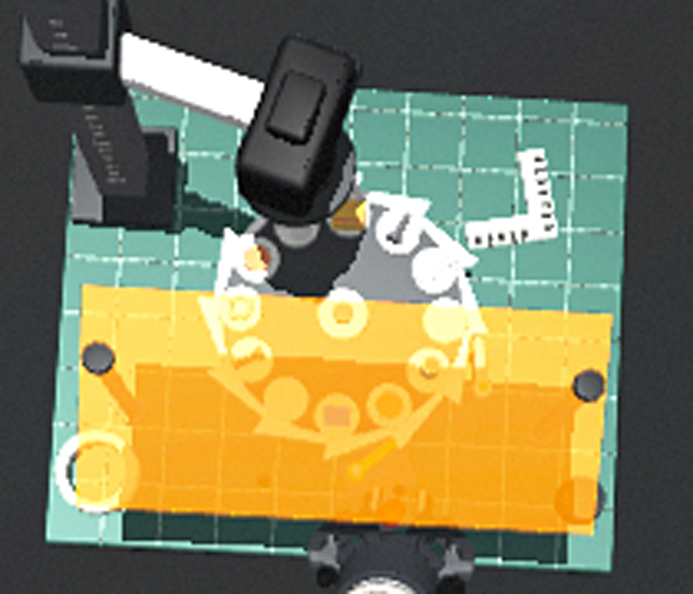

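Emit:
carry_out(
  targets=[
    [0.1,1.2,-0.25,0],
    [0.2,2.6,-0.5,0],
    [0.3,4,-0.75,0],
    [0.3,5.4,-0.9,0],
    [0.2,6.8,-1,0],
    [0,8.2,-1.05,0],
    [-0.2,9.4,-1.05,0],
    [-0.4,10.4,-1.1,0],
    [-0.5,11,-1.1,0],
    [-0.5,11.2,-1.1,0],
  ],
)

```text
time_s: 23.42
ee_pos: [0.5531, 0.0182, 0.0893]
eef_rot: [0.31, 0.01, 0.949, -0.058]
contact_force: [-1.2, -17.4, 1.2]
grip_width: 0.0303
```

```bash
python3 s.py; python3 pad.py 350 213
```

```text
23.425 [0.5531 0.0182 0.0893] [-1.000e-03 -1.910e-01  2.062e+00 -1.950e-01  6.470e-01 -1.433e+00] [ -1.2 -17.4   1.2] 0.0303
[[-0.808  0.055  0.587]
 [-0.017  0.993 -0.117]
 [-0.589 -0.105 -0.801]]
(array([ 0.79249565, -0.04591092,  0.087     ]), np.float64(-1.6263131983590584), np.float64(0.08463824085236618))
```

Padlock at 0°, rest stop felt. Third and last stroke.

Emit:
carry_out(
  targets=[
    [0,0.1,0,0],
    [0.1,-1,0,0],
    [0.4,-2.2,0.1,0],
    [0.7,-3.4,0.1,0],
    [0.9,-4.6,0.1,0],
    [0.9,-5.8,0.3,0],
    [0.8,-7,0.5,0],
    [0.7,-8.2,0.8,0],
    [0.7,-9.2,0.9,0],
    [0.6,-10,1.0,0],
  ],
)

```text
time_s: 24.68
ee_pos: [0.5486, -0.0815, 0.0877]
eef_rot: [0.31, 0.01, 0.949, -0.057]
contact_force: [3.4, 5.0, -2.7]
grip_width: 0.0305
```

Emit:
carry_out(
  targets=[
    [0,-0.4,0.05,0],
    [0,-0.8,0.1,0],
    [0,-1.2,0.15,0],
    [0,-1.4,0.15,0],
    [0,-1.5,0.15,0],
  ],
)

```text
time_s: 25.3
ee_pos: [0.5493, -0.0915, 0.0879]
eef_rot: [0.31, 0.012, 0.949, -0.051]
contact_force: [9.5, 22.8, -2.1]
grip_width: 0.0303
```

```bash
python3 s.py;python3 - <<'E'
from h import *
for n in('top','scene'):
  im=read_camera(n);c=im[80:260,160:390] if n=='scene' else im[50:230,180:390]
  cv2.imwrite(f'pics/{n}7z.png',cv2.resize(c[:,:,::-1],None,fx=3.3,fy=3.3,interpolation=cv2.INTER_CUBIC))
E
```

```text
25.3 [ 0.5493 -0.0915  0.0879] [-0.316 -0.2    2.072  0.14   0.639 -1.947] [ 9.5 22.8 -2.1] 0.0303
[[-0.807  0.054  0.588]
 [-0.01   0.994 -0.105]
 [-0.591 -0.09  -0.802]]
```

View pics/top7z.png

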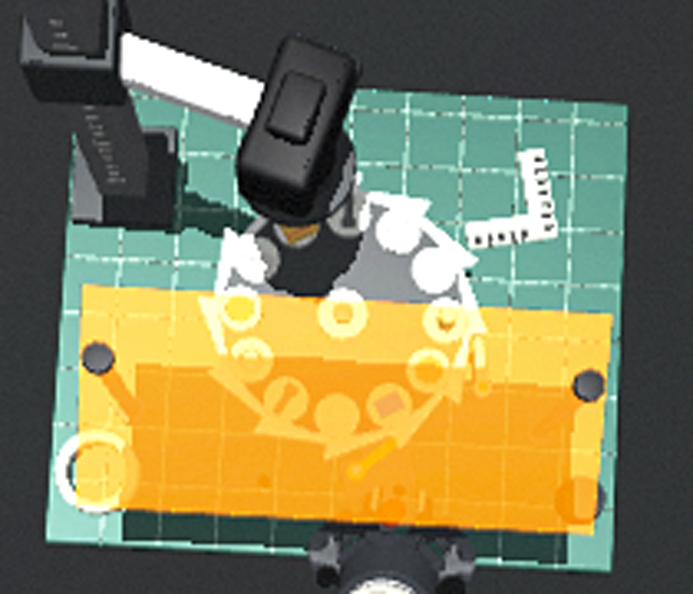

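View pics/scene7z.png

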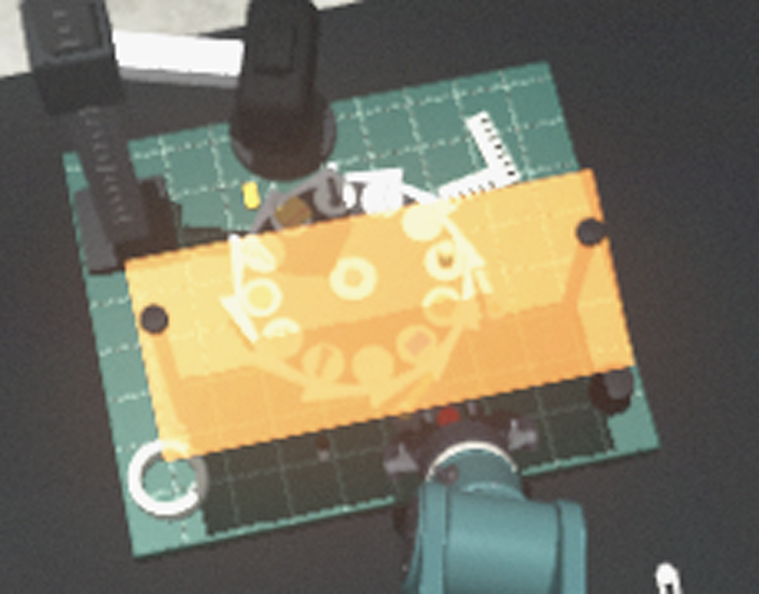

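Emit:
carry_out(
  targets=[
    [0.1,1.2,-0.25,0],
    [0.2,2.6,-0.5,0],
    [0.3,4,-0.75,0],
    [0.3,5.4,-0.9,0],
    [0.2,6.8,-1,0],
    [0,8.2,-1.05,0],
    [-0.2,9.4,-1.05,0],
    [-0.4,10.4,-1.1,0],
    [-0.5,11,-1.1,0],
    [-0.5,11.3,-1.1,0],
  ],
)

```text
time_s: 26.65
ee_pos: [0.5526, 0.0186, 0.0896]
eef_rot: [0.31, 0.011, 0.949, -0.056]
contact_force: [-1.2, -23.1, 1.4]
grip_width: 0.03
```

```bash
python3 s.py; python3 - <<'E'
from meas import *
p=onz('scene',z2p('scene',[292,208]),.085)[0];d=p[:2]-[.708,-.041];print(p,np.degrees(np.arctan2(d[1],d[0]))+1.7,np.hypot(*d))
save('w8',read_camera('wrist'))
E
```

```text
26.65 [0.5526 0.0186 0.0896] [-0.004 -0.193  2.063 -0.183  0.649 -1.442] [ -1.2 -23.1   1.4] 0.03
[[-0.808  0.055  0.587]
 [-0.014  0.994 -0.112]
 [-0.589 -0.099 -0.802]]
[ 7.88386463e-01 -1.59537394e-04  8.50000000e-02] 28.632914709109727 0.09016610665556478
```

View pics/w8.png

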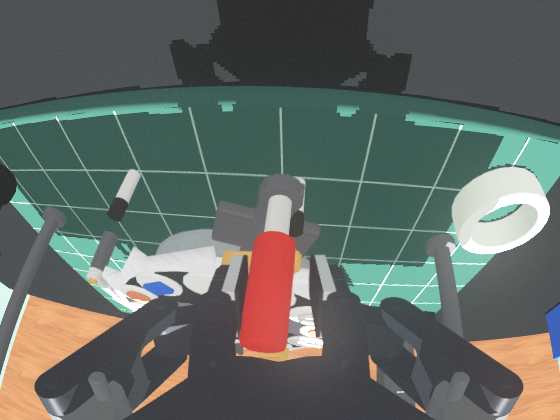

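Emit:
carry_out(
  targets=[
    [0,-0.25,0,0],
    [0,-0.5,0,0],
    [0,-0.5,0,0],
  ],
)

```text
time_s: 27.08
ee_pos: [0.5524, 0.0135, 0.0902]
eef_rot: [0.31, 0.011, 0.949, -0.056]
contact_force: [0.0, -0.3, 0.2]
grip_width: 0.03
```

Emit:
carry_out(
  targets=[
    [0,0,0,0],
    [0,0,0,0],
    [0,0,-1.5,0],
    [0,0,-4,0],
    [0,0,-8,0],
    [0,0,-12,0],
    [0,0,-17,0],
    [0,0,-22,0],
    [0,0,-22,0],
  ],
  jaw=4.5,
)

```text
time_s: 28.2
ee_pos: [0.4239, 0.0389, 0.273]
eef_rot: [0.315, 0.011, 0.947, -0.055]
contact_force: [0.5, -0.2, 0.8]
grip_width: 0.0448
```

```bash
python3 s.py;python3 - <<'E'
from h import *
o=readout.observe();im=read_camera('wrist');save('w9',im)
cv2.imwrite('pics/w9z.png',cv2.resize(im[90:270,160:400,::-1],None,fx=3.3,fy=3.3,interpolation=cv2.INTER_CUBIC))
im=read_camera('scene');save('s9',im);cv2.imwrite('pics/s9z.png',cv2.resize(im[80:260,160:390,::-1],None,fx=3.3,fy=3.3,interpolation=cv2.INTER_CUBIC))
E
```

```text
28.2 [0.4239 0.0389 0.273 ] [ 0.079 -0.656  1.983 -0.171  1.185 -1.456] [ 0.5 -0.2  0.8] 0.0448
[[-0.801  0.055  0.596]
 [-0.014  0.994 -0.111]
 [-0.599 -0.097 -0.795]]
```

View pics/w9z.png

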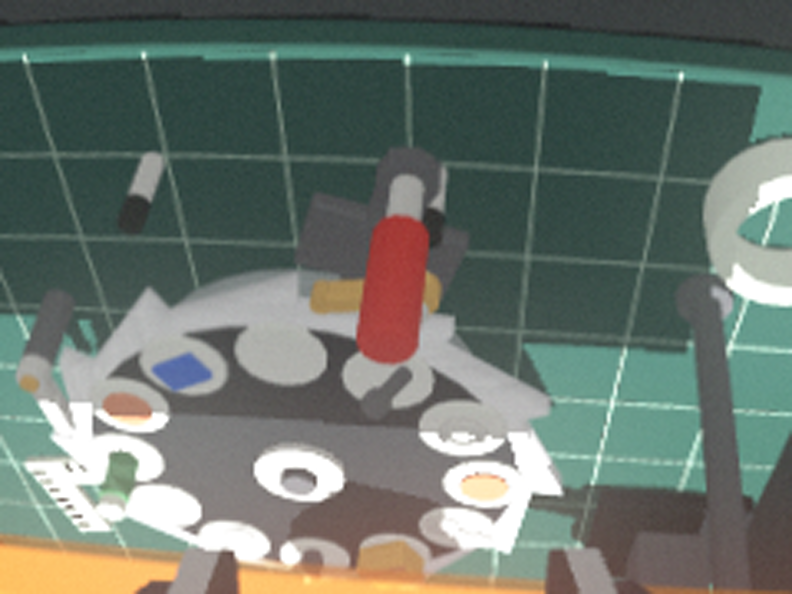

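View pics/s9z.png

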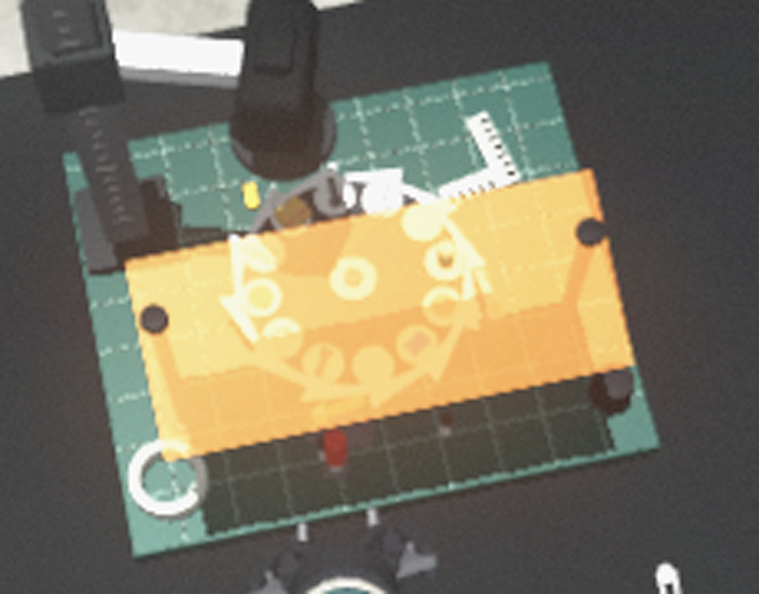

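```bash
python3 - <<'E'
from h import *
o=readout.observe();ee,q=o['ee_pos'],o['eef_rot'];z=lambda u,v:[u/3.3+160-.35,v/3.3+90-.35]
g=wonz([z(390,338),z(404,225)],[.132],ee,q)[0];h=wonz([z(299,475)],.078,ee,q)[0];p=wonz([z(391,553)],.085,ee,q)[0]
f=lambda a:np.degrees(np.arctan2(*(a-h)[1::-1]))+1.7
print(g,h,p,f(g),f(p))
job.sign_off()
E
```

```text
[0.52447561 0.01804348 0.132     ] [ 0.68790099 -0.03852542  0.078     ] [0.7437186 0.0014009 0.085    ] 162.60695526098885 37.276124190263495
the job is handed in; nothing more can be done
```

The padlock is under the camera lens, the lever is back on its rest stop, and the job is handed in at about 28 s of the 64 s allowed.

**What I did:** The moves cannot tilt the tool directly. I leaned it by about 37° by commanding poses just past the arm's joint limits, high above the bench. I then caged the red grip loosely between the fingers, under the shield. I drew the lever to rest, made three full strokes, drew it back to rest, eased off, opened the fingers and backed away.

**Checks that agreed:**
- **Stops:** Both stops were felt on every stroke, at 16–23 N and with no further movement; driving the table took about 5 N.
- **Padlock angle:** From the top and scene views it went from about -54° to -31°, -2° and +29°, against a target of +30°.
- **Lever:** After release the grip measured 162.6°, against 162.8° at rest. Contact force on the tool was about zero.
- **Bystanders:** The tape roll, loupe and tweezers looked unmoved in the last pictures. I did not measure the others again.

**Checks that disagreed:**
- The wrist camera read about 20 mm off along x at the table hub, too far in the first view and too near in the last, so I relied on the fixed cameras for positions.
- A last wrist-camera look put the padlock at 37°. That view was shallow and grazing, with the padlock partly behind the shield edge, so I discounted it. It conflicts with the scene view and with three full strokes ending on the stop.

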